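Nudge a culture dish into the dish reader and start it

ROBOT

A 6-joint arm with a two-finger parallel gripper is mounted at the origin on a cart in front of the work surface, level with it; the furniture and walls round the work are solid. World frame = base frame: x ahead of the robot, y to its left, z up, the work surface at z = 0. Lengths are in m, angles in degrees, forces in N, time in s.
With the tool pointing down it reaches from about 0.275 to 0.75 m from the base axis. Payload 10.2 kg.
Tool frame: the origin (TCP) lies midway between the tips of the shut fingers; the grasp point (between the pads) lies 19 mm behind it; z points along the fingers, y is the line along which they close (so a half turn about z gives the same grasp; the last joint's range is limited). The gripper opens to 88 mm and grips with 3 to 60 N. Pads are 18 mm wide; open, the fingers measure 123 mm over their backs; the gripper's body (75 mm by 187 mm) begins 45 mm behind the grasp point.
Start: joints at [50.97, 17.928, 85.812, -0, 76.261, -12.8], TCP at [0.232, 0.471, 0.213] pointing down, gripper open.
Joint ranges: [-168.41, 168.41], [-55.51, 124.54], [10.69, 146.95], [-70.63, 250.63], [1, 178], [-165.06, 165.06]. Speed limits (degrees/s): [136.94, 136.94, 172.46, 180, 180, 180].

INTERFACE

Orientations are given as [roll, pitch, yaw] about the fixed x, y, z axes, in that order (R = Rz(yaw) Ry(pitch) Rx(roll)).
In Python, from rig import manip gives the robot as it stands.
- The arm moves only by the tool arm_command, never from a script. Its argument "increments" is a list of rows, each a list of 3 entries, a list of its own where there are three numbers: the shift along the world's x, y, z in mm, then the turn, a rotation vector about the world's x, y, z in rad, then the opening in per cent of the stroke, from 0 (shut) to 100 (fully open). In form: [[[tx, ty, tz], [rx, ry, rz], jaw], ...]. A call has 1 to 20 rows; each row shifts and turns the commanded pose from where the row before left it; what a row does not reach is not made up. A row lasts 1/8 s, in which the tool goes at most 62.5 mm and 10.7 degrees, less where a joint would pass 70% of its speed; a pose out of reach is approached as far as the arm can. A call with a gripper value outside its range is refused whole. The fingers move at their own pace and stop on an object; the grip force is fixed at half the most. Time passes only in rows, so rows that do not move let the fingers close. It gives the time, the measured TCP pose, the force, the opening and the grip force at its end, in the units of the state.
- manip.read_state(): the state, without advancing time (a new reading comes with each control period).
- manip.snapshot(name): name is "scene" or "top"; returns the picture (420x560x3 uint8, red, green, blue); there is no depth.
- manip.camera_params(name): a dict with "mtx" (3x3 intrinsics, pixels), "camera_from_world" (4x4, takes a point from world to camera coordinates). Camera axes: x right, y down, z forward; pixel columns grow to the right and rows downward; lengths in m; the calibration is good to about 2 mm. A picture is of the moment at which its call begins. camera_params takes no time and is no camera call.
- manip.sign_off(): hands the job in; it is judged then, once.
The state is a dict: "clock": time; "joint_positions": joint angles; "dq": joint speeds; "joint_efforts": joint torques, N m; "ee_pos": TCP position; "tool_rot": TCP orientation; "ft_force": force on the tool from outside, world axes, zero at the start; "torque": the same for the moment, N m; "opening": finger opening in m; "grip_force": force on a finger pad.
Only numpy, scipy, OpenCV 4.12 (cv2) and the standard library are available. Lean on these libraries where they do the work, as an engineer would, in place of code of your own. Each camera call takes 0.05 s, during which the arm holds its last target. There are 200 camera calls.

TASK

Load and start the dish reader: with the fingertips, gently push the round culture dish across the reader's deck until it drops over the edge and lies flat in the round recess, then press the green button all the way down and let it go. Only push the dish, never pinch or lift it, and do not disturb the brown bottle, the blue marker or the timer.

Things in the scene. Friction and masses are not known exactly. Their poses are not given: they have to be found in the camera images.
- reader: Dish reader, a fixed low white box with a flat grey deck on top, 160 (x) x 260 (y) mm (white skirt 164 x 264), deck 30 mm above the table. Origin: centre of its underside on the table; x and y along its sides, z up. The recess lies at y = -60 mm, the button at x = +52, y = -105 mm in this frame; the rest of the deck is bare and level.
- recess (a point): Centre of the floor of the round recess in the reader's deck: 68 mm diameter, 9 mm deep (floor 21 mm above the table), edge bevelled 1.5 mm, black floor. z is up.
- dish: Closed round culture dish, orange sides and a pale whitish lid, 60 mm diameter, 15 mm high, about 40 g, loose, lying flat on the deck 80 to 130 mm from the middle of the recess. Origin: centre of its underside; z up. On the deck the origin is 30 mm above the table, in the recess 21 mm; there its top stands 6 mm above the deck. It tips in once its centre is within about 16 mm of the recess centre and falls flat within about 4 mm of it.
- start_top (a point): Centre of the top face of the green start button (28 mm diameter, on a low white housing at a corner of the deck); moves with the button. Press straight down: 6 mm travel against a spring, 5 N at full depth.
- start (a joint): Travel of the green button: 0 released, 0.006 m fully down; springs back.
- iodine_bottle: Brown bottle with white cap, 42 mm diameter, 88 mm high, beside the reader; origin at the centre of its underside. Leave alone.
- marker_blue: Blue and white felt marker lying on the table, 138 mm long along its y, 12 mm high; origin under its middle. Leave alone.
- timer: Flat white digital timer, 60 x 64 x 18 mm, on the table; origin at the centre of its underside. Leave alone.

How it is judged (in metres and radians):
On the way, in this order (a step that is already met when the one before it is completed fails the run):
1. the dish lies flat in the recess (horizontal distance between dish and recess below 0.006 m and z of dish in the frame of reader below 0.0235 m and angle between dish's own z axis and vertical below 0.06 rad), for 0.2 s.
2. the green button is pressed down (value of joint start above 0.0045 m), for 0.05 s.
At the end, for the whole second after the job is handed in: The dish lies flat on the floor of the recess (centre within 6 mm of the recess centre, underside within 2.5 mm of the floor, tilt under 0.06 rad) and at rest, the button has been pressed at least 4.5 mm and is released, and bottle, marker and timer are within 15 mm of where they were (all of step 1 and linear speed of dish below 0.01 m/s and value of joint start below 0.002 m and distance of each of iodine_bottle, marker_blue, timer from where it was at the start of the episode below 0.015 m); the robot touches nothing.
It fails at once if the dish is lifted more than 6 mm off the deck (z of dish in the frame of reader above 0.036 m).
It fails at once if the dish is pinched or shoved hard (over 15 N from the fingers) (contact force between the fingers and dish above 15 N).
It fails at once if the button is pressed before the dish lies in the recess (value of joint start above 0.003 m and z of dish in the frame of reader above 0.0235 m).
It fails at once if bottle, marker or timer is displaced more than 15 mm or the bottle is tipped (distance of any of iodine_bottle, marker_blue, timer from where it was at the start of the episode above 0.015 m or angle between iodine_bottle's own z axis and vertical above 0.3 rad).
It also fails if it takes over 45 s, if anything falls off the work surface, if the arm or the gripper's body presses on something with over 40 N, if the wrist force passes 120 N, or if a joint passes its speed limit or range.

## Working session

There is one attempt and no reset: what is moved stays moved. The work goes in short steps, Python scripts to look and compute and a tool call to move; the robot and the scene stay as the last step left them, time stands still between calls to the robot, and variables do not carry over. Pictures are saved under pics/ and viewed, at most 10 in all, crops included, and the job is handed in when it is done.

Besides the shell and the picture viewer there is one more tool, called after ">>>" as a command line: name --argument value ..., lists and objects as JSON in quotes. arm_command: Moves the arm, as the interface text tells. Its arguments: {"type":"object","properties":{"increments":{"type":"array","items":{"type":"array"}}},"required":["increments"]}

```bash
mkdir -p pics
python3 - <<'E'
from rig import manip
import cv2
for n in("scene","top"):
    cv2.imwrite(f"pics/{n}0.png",manip.snapshot(n)[:,:,::-1]); p=manip.camera_params(n); print(p)
s=manip.read_state();print(s['clock'],s['ee_pos'],s['tool_rot'],s['opening'])
E
```

```text
{'mtx': array([[479.77247546,   0.        , 275.63258724],
       [  0.        , 479.77247546, 204.56200451],
       [  0.        ,   0.        ,   1.        ]]), 'camera_from_world': array([[ 0.79174489, -0.61082073, -0.0061698 , -0.44494252],
       [-0.41054651, -0.52461647, -0.74580769,  0.25365906],
       [ 0.45231802,  0.59302242, -0.66613273,  0.65131807],
       [ 0.        ,  0.        ,  0.        ,  1.        ]])}
{'mtx': array([[504.46413329,   0.        , 282.43171588],
       [  0.        , 504.46413329, 210.53832104],
       [  0.        ,   0.        ,   1.        ]]), 'camera_from_world': array([[-0.00324708, -0.99999418,  0.00104754,  0.00435081],
       [-0.99109811,  0.00307877, -0.13309793,  0.57275708],
       [ 0.13309393, -0.00147039, -0.99110234,  0.89198393],
       [ 0.        ,  0.        ,  0.        ,  1.        ]])}
0.1 [0.23189136 0.4707625  0.21214608] [-1.79940144e+02 -1.38905444e-02  1.53772082e+02] 0.08826056588484256
```

View pics/top0.png

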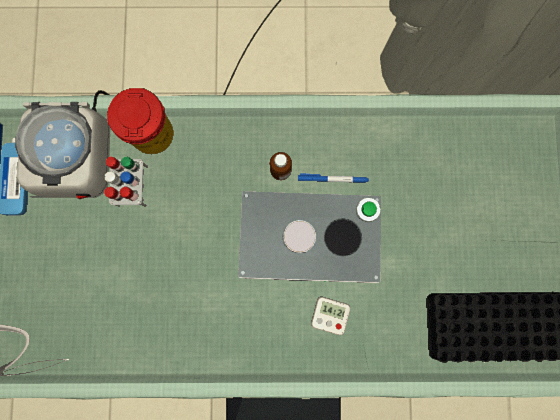

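View pics/scene0.png

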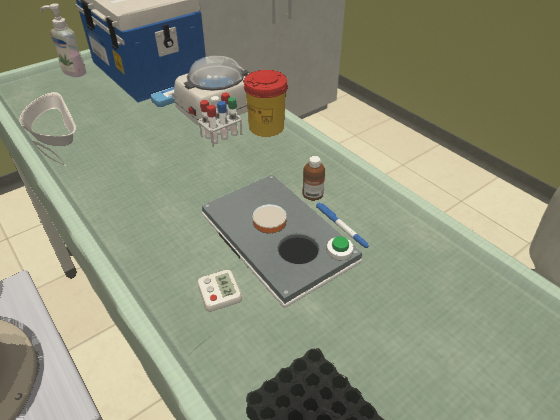

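Top view: dish lid at (299,236), recess at (343,237), green button at (369,209), bottle (281,165), marker (333,179), timer (331,315). The scene view agrees with this layout. Next I'll turn these into positions.

```bash
cat > h.py <<'E'
from rig import manip
import cv2, numpy as np
def world(n,uv,z):
    p=manip.camera_params(n);T=p["camera_from_world"];R,t=T[:3,:3],T[:3,3]
    d=R.T@np.linalg.solve(p["mtx"],[*uv,1.]);c=-R.T@t
    return (c+d*(z-c[2])/d[2])
def blob(n,im,kind,near,z,tol=40):
    hsv=cv2.cvtColor(im,cv2.COLOR_RGB2HSV).astype(int);h,s,v=hsv[...,0],hsv[...,1],hsv[...,2]
    m={"lid":(v>165)&(s<60),"black":v<45,"green":(h>45)&(h<85)&(s>150)}[kind].astype(np.uint8)
    k,lab,st,ce=cv2.connectedComponentsWithStats(m)
    c=[i for i in range(1,k) if st[i,4]>60 and np.hypot(*(ce[i]-near))<tol]
    if not c:return None
    i=max(c,key=lambda i:st[i,4])
    cs,_=cv2.findContours((lab==i).astype(np.uint8),0,1)
    W=np.array([world(n,q[0],z) for q in max(cs,key=len)])
    (x,y),r=cv2.minEnclosingCircle(W[:,:2].astype(np.float32))
    return ce[i].round(1),world(n,ce[i],z).round(4),np.round([x,y,2*r],4)
E
python3 - <<'E'
from h import *
im=manip.snapshot("top")
print(blob("top",im,"lid",(299,236),.045,15));print(blob("top",im,"black",(343,237),.027,15));print(blob("top",im,"green",(369,209),.042,15))
im=manip.snapshot("scene")
print(blob("scene",im,"lid",(269,217),.045,15));print(blob("scene",im,"black",(298,250),.025,15));print(blob("scene",im,"green",(341,243),.042,15))
# deck screws
for n,P in (("top",[(247,196),(376,198),(376,277),(243,273)]),):
    for q in P: print(world(n,q,.03).round(4))
for q in [(281,165),(281,158)]: print('bottle',world("top",q,.088))
for q in [(299,177),(368,180)]: print('mark',world("top",q,.01))
E
```

```text
(array([299.5, 235.9]), array([ 0.5253, -0.0283,  0.045 ]), array([ 0.5251, -0.0278,  0.06  ]))
(array([342.3, 237. ]), array([ 0.5245, -0.1083,  0.027 ]), array([ 0.5248, -0.1089,  0.0667]))
(array([368.8, 208.5]), array([ 0.5755, -0.1562,  0.042 ]), array([ 0.5757, -0.1561,  0.0258]))
(array([268.9, 215.4]), array([ 0.5258, -0.0281,  0.045 ]), array([ 0.5263, -0.0276,  0.0604]))
None
(array([340.3, 242. ]), array([ 0.5821, -0.1503,  0.042 ]), array([ 0.5817, -0.1506,  0.0248]))
[0.6015 0.0686 0.03  ]
[ 0.597  -0.1723  0.03  ]
[ 0.4507 -0.1682  0.03  ]
[0.4588 0.0751 0.03  ]
bottle [0.64724365 0.00486983 0.088     ]
bottle [0.65989379 0.00483353 0.088     ]
mark [ 0.64136556 -0.02949666  0.01      ]
mark [ 0.63511073 -0.16169939  0.01      ]
```

>>> arm_command --increments '[[[21, -31.5, -5], [0, 0, -0.0795], 34], [[21, -31.5, -5], [0, 0, -0.0795], 34], [[21, -31.5, -5], [0, 0, -0.0795], 34], [[21, -31.5, -5], [0, 0, -0.0795], 34], [[21, -31.5, -5], [0, 0, -0.0795], 34], [[21, -31.5, -5], [0, 0, -0.0795], 34], [[21, -31.5, -5], [0, 0, -0.0795], 34], [[21, -31.5, -5], [0, 0, -0.0795], 34], [[21, -31.5, -5], [0, 0, -0.0795], 34], [[21, -31.5, -5], [0, 0, -0.0795], 34], [[21, -31.5, -5], [0, 0, -0.0795], 34], [[21, -31.5, -5], [0, 0, -0.0795], 34], [[21, -31.5, -5], [0, 0, -0.0795], 34], [[21, -31.5, -5], [0, 0, -0.0795], 34], [[0, 0, 0], [0, 0, 0], 34], [[0, 0, 0], [0, 0, 0], 34]]'

```text
clock: 2.2
ee_pos: [0.5256, 0.0304, 0.1425]
tool_rot: [-180.0, -0.0, 90.1]
ft_force: [-0.6, 0.5, -0.1]
opening: 0.0298
grip_force: 0.0
```

>>> arm_command --increments '[[[0, 0, -25], [0, 0, 0], 34], [[0, 0, -25], [0, 0, 0], 34], [[0, 0, -25], [0, 0, 0], 34], [[0, 0, -15], [0, 0, 0], 34], [[0, 0, -10], [0, 0, 0], 34], [[0, 0, -5], [0, 0, 0], 34], [[0, 0, 0], [0, 0, 0], 34], [[0, 0, 0], [0, 0, 0], 34]]'

```text
clock: 3.2
ee_pos: [0.5264, 0.0299, 0.0382]
tool_rot: [179.9, 0.0, 90.0]
ft_force: [0.8, 0.8, 0.2]
opening: 0.0301
grip_force: 0.0
```

Run:
```python
from h import *
im=manip.snapshot("scene");print(manip.read_state()['ee_pos'])
cv2.imwrite("pics/s1.png",cv2.resize(im[150:310,180:400,::-1],None,fx=3,fy=3))
```

```text
[0.52636955 0.02989218 0.03813639]
```

View pics/s1.png

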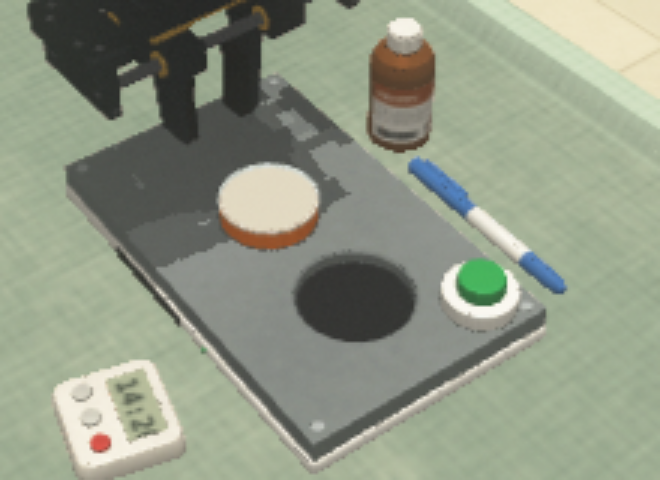

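The two fingertips stand side by side behind the dish at about (210,110), well clear of the bottle. Lowering slightly and pushing.

>>> arm_command --increments '[[[-1, 0, -3.5], [0, 0, 0], 34], [[0, -4, 0], [0, 0, 0], 34], [[0, -4, 0], [0, 0, 0], 34], [[0, -4, 0], [0, 0, 0], 34], [[0, -4, 0], [0, 0, 0], 34], [[0, -3, 0], [0, 0, 0], 34], [[0, -3, 0], [0, 0, 0], 34], [[0, -3, 0], [0, 0, 0], 34], [[0, -4, 0], [0, 0, 0], 34], [[0, -4, 0], [0, 0, 0], 34], [[0, -4, 0], [0, 0, 0], 34], [[0, -4, 0], [0, 0, 0], 34], [[0, -4, 0], [0, 0, 0], 34], [[0, -4, 0], [0, 0, 0], 34], [[0, -4, 0], [0, 0, 0], 34], [[0, -4, 0], [0, 0, 0], 34], [[0, -4, 0], [0, 0, 0], 34], [[0, -4, 0], [0, 0, 0], 34], [[0, -4, 0], [0, 0, 0], 34], [[0, 0, 0], [0, 0, 0], 34]]'

```text
clock: 5.75
ee_pos: [0.5251, -0.0393, 0.0341]
tool_rot: [180.0, -0.0, 90.0]
ft_force: [-0.7, 1.1, -0.1]
opening: 0.0301
grip_force: 0.0
```

Run:
```python
from h import *
im=manip.snapshot("scene");s=manip.read_state();print(s['ee_pos'],s['ft_force'])
print(blob("scene",im,"lid",(285,235),.045,25))
cv2.imwrite("pics/s2.png",cv2.resize(im[150:310,180:400,::-1],None,fx=3,fy=3))
```

```text
[ 0.52503072 -0.03915739  0.03409613] [ 0.31474388  0.0371228  -1.21040032]
(array([270.9, 217.4]), array([ 0.5254, -0.0343,  0.045 ]), array([ 0.5258, -0.028 ,  0.06  ]))
```

View pics/s2.png

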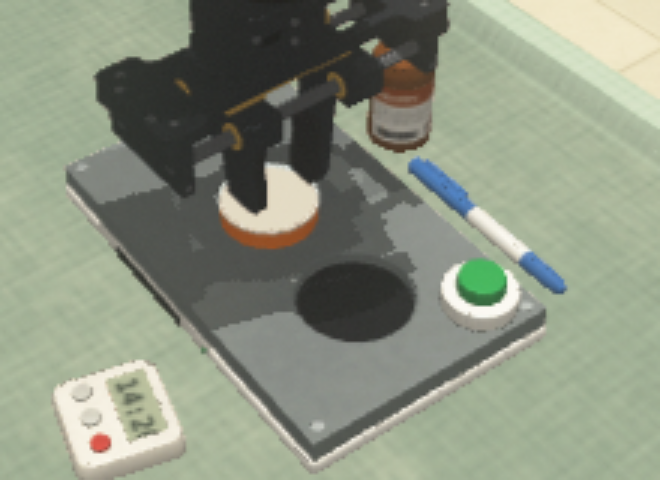

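The fingertips are over the lid, at crop (255,210) and (315,180), and the dish hasn't moved. So the open tips sit higher than the TCP, and I'll measure by how much.

Run:
```python
from h import *
# tip of near finger, both pictures; print ray points at several z
for q in [(180+258/3,150+210/3),(180+315/3,150+182/3)]:
    print('s2',[tuple(world("scene",q,z).round(3)) for z in (.034,.045,.055,.065)])
for q in [(180+185/3,150+140/3),(180+243/3,150+113/3)]:
    print('s1',[tuple(world("scene",q,z).round(3)) for z in (.038,.045,.055,.065)])
s=manip.read_state();print(s['ft_force'],s['torque'],s['clock'])
```

```text
s2 [(np.float64(0.521), np.float64(-0.025), np.float64(0.034)), (np.float64(0.515), np.float64(-0.034), np.float64(0.045)), (np.float64(0.509), np.float64(-0.043), np.float64(0.055)), (np.float64(0.502), np.float64(-0.051), np.float64(0.065))]
s2 [(np.float64(0.563), np.float64(-0.027), np.float64(0.034)), (np.float64(0.556), np.float64(-0.036), np.float64(0.045)), (np.float64(0.549), np.float64(-0.044), np.float64(0.055)), (np.float64(0.542), np.float64(-0.053), np.float64(0.065))]
s1 [(np.float64(0.521), np.float64(0.05), np.float64(0.038)), (np.float64(0.517), np.float64(0.043), np.float64(0.045)), (np.float64(0.51), np.float64(0.033), np.float64(0.055)), (np.float64(0.504), np.float64(0.023), np.float64(0.065))]
s1 [(np.float64(0.565), np.float64(0.049), np.float64(0.038)), (np.float64(0.56), np.float64(0.042), np.float64(0.045)), (np.float64(0.553), np.float64(0.032), np.float64(0.055)), (np.float64(0.546), np.float64(0.022), np.float64(0.065))]
[ 0.31474388  0.0371228  -1.21040032] [-0.08720119  0.01861466 -0.00616091] 5.8
```

>>> arm_command --increments '[[[0, 10, 3], [0, 0, 0], 34], [[0, 15, 0], [0, 0, 0], 34], [[0, 15, 0], [0, 0, 0], 34], [[0, 15, 0], [0, 0, 0], 34], [[0, 16, 0], [0, 0, 0], 34], [[0, 0, -5], [0, 0, 0], 34], [[0, 0, -5], [0, 0, 0], 34], [[0, 0, -5], [0, 0, 0], 34], [[0, 0, 0], [0, 0, 0], 34], [[0, 0, 0], [0, 0, 0], 34]]'

```text
clock: 7.05
ee_pos: [0.5251, 0.0317, 0.0221]
tool_rot: [180.0, -0.0, 90.0]
ft_force: [0.7, 1.0, -0.8]
opening: 0.0302
grip_force: 0.0
```

Run:
```python
from h import *
im=manip.snapshot("scene");t=manip.snapshot("top");s=manip.read_state();print(s['ee_pos'],s['ft_force'],s['opening'])
a=cv2.resize(im[150:250,180:300,::-1],None,fx=5,fy=5);cv2.imwrite("pics/s3.png",a)
```

```text
[0.52515408 0.03181321 0.02224859] [ 0.63108862 -0.07030364  0.01462089] 0.03015912592590018
```

View pics/s3.png

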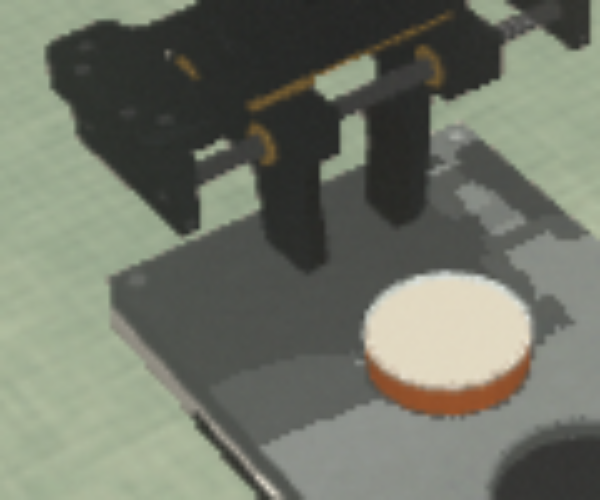

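Run:
```python
from h import *
for q in [(242,204.4),(260.4,195.6)]:
    print('s3',[(z,*[float(v) for v in world("scene",q,z)[:2].round(3)]) for z in (.04,.045,.05,.055,.06)])
t=manip.snapshot("top")
cv2.imwrite("pics/t3.png",cv2.resize(t[170:270,230:350,::-1],None,fx=5,fy=5))
```

```text
s3 [(0.04, 0.508, 0.03), (0.045, 0.505, 0.025), (0.05, 0.502, 0.02), (0.055, 0.499, 0.015), (0.06, 0.496, 0.011)]
s3 [(0.04, 0.549, 0.029), (0.045, 0.546, 0.024), (0.05, 0.542, 0.019), (0.055, 0.539, 0.015), (0.06, 0.536, 0.01)]
```

View pics/t3.png

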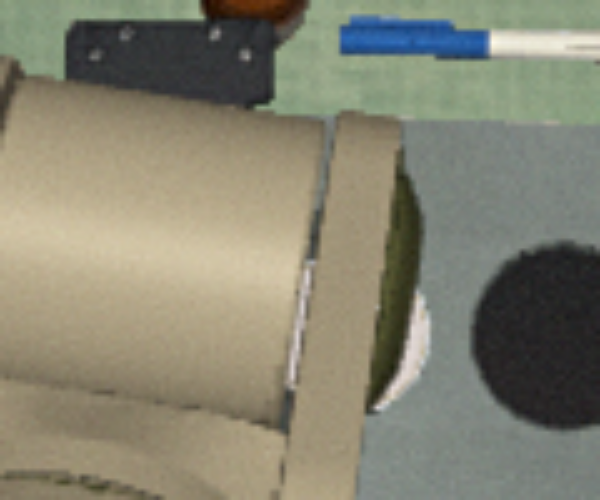

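>>> arm_command --increments '[[[0, 0, -4], [0, 0, 0], 34], [[0, 0, -4], [0, 0, 0], 34], [[0, 0, -2], [0, 0, 0], 34], [[0, 0, -1], [0, 0, 0], 34], [[0, 0, 0], [0, 0, 0], 34], [[0, 0, 0], [0, 0, 0], 34]]'

```text
clock: 7.95
ee_pos: [0.5251, 0.0319, 0.0112]
tool_rot: [180.0, 0.0, 90.0]
ft_force: [-0.0, -0.2, 0.6]
opening: 0.0304
grip_force: 0.0
```

Run:
```python
from h import *
im=manip.snapshot("scene");s=manip.read_state();print(s['ee_pos'],s['ft_force'],s['opening'])
a=cv2.resize(im[150:250,180:300,::-1],None,fx=5,fy=5);cv2.imwrite("pics/s4.png",a)
```

```text
[0.52510982 0.03193994 0.01120537] [-0.18668144 -0.60554489 -0.59389275] 0.02972028607359312
```

View pics/s4.png

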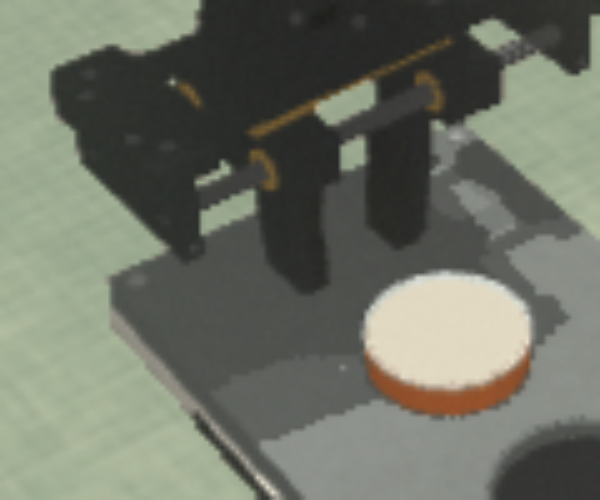

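>>> arm_command --increments '[[[0, 0, -1.5], [0, 0, 0], 34], [[0, 0, -1], [0, 0, 0], 34], [[0, 0, 0], [0, 0, 0], 34]]'

```text
clock: 8.38
ee_pos: [0.525, 0.0319, 0.0085]
tool_rot: [-180.0, -0.0, 90.0]
ft_force: [-0.5, -0.5, 0.5]
opening: 0.0302
grip_force: 0.0
```

>>> arm_command --increments '[[[0, 0, -1], [0, 0, 0], 34], [[0, 0, 0], [0, 0, 0], 34]]'

```text
clock: 8.62
ee_pos: [0.525, 0.0319, 0.0076]
tool_rot: [-180.0, -0.0, 90.0]
ft_force: [0.2, 0.3, 0.0]
opening: 0.0297
grip_force: 0.0
```

>>> arm_command --increments '[[[0, 0, -1], [0, 0, 0], 34], [[0, 0, 0], [0, 0, 0], 34]]'

```text
clock: 8.88
ee_pos: [0.525, 0.032, 0.0065]
tool_rot: [-180.0, -0.0, 90.0]
ft_force: [0.7, -0.4, 0.3]
opening: 0.0299
grip_force: 0.0
```

>>> arm_command --increments '[[[0, 0, -1], [0, 0, 0], 34], [[0, 0, 0], [0, 0, 0], 34]]'

```text
clock: 9.12
ee_pos: [0.525, 0.032, 0.0055]
tool_rot: [-180.0, -0.0, 90.0]
ft_force: [-0.9, -0.2, 0.0]
opening: 0.03
grip_force: 0.0
```

>>> arm_command --increments '[[[0, 0, -1], [0, 0, 0], 34], [[0, 0, 0], [0, 0, 0], 34]]'

```text
clock: 9.38
ee_pos: [0.525, 0.0319, 0.0045]
tool_rot: [-180.0, -0.0, 90.0]
ft_force: [0.7, 0.2, 0.3]
opening: 0.0299
grip_force: 0.0
```

>>> arm_command --increments '[[[0, 0, -1], [0, 0, 0], 34], [[0, 0, 0], [0, 0, 0], 34]]'

```text
clock: 9.62
ee_pos: [0.5251, 0.0319, 0.0043]
tool_rot: [180.0, 0.0, 90.0]
ft_force: [-3.5, 0.1, 8.0]
opening: 0.0299
grip_force: 4.3
```

Contact shows the tips sit about 26 mm above the reported TCP. Raising to about 3 mm above the deck and pushing.

>>> arm_command --increments '[[[0, 0, 3.5], [0, 0, 0], 34], [[0, -5, 0], [0, 0, 0], 34], [[0, -5, 0], [0, 0, 0], 34], [[0, -5, 0], [0, 0, 0], 34], [[0, -4, 0], [0, 0, 0], 34], [[0, -2, 0], [0, 0, 0], 34], [[0, -2, 0], [0, 0, 0], 34], [[0, -2, 0], [0, 0, 0], 34], [[0, -2, 0], [0, 0, 0], 34], [[0, -3, 0], [0, 0, 0], 34], [[0, -4, 0], [0, 0, 0], 34], [[0, -4, 0], [0, 0, 0], 34], [[0, -4, 0], [0, 0, 0], 34], [[0, -4, 0], [0, 0, 0], 34], [[0, -4, 0], [0, 0, 0], 34], [[0, 0, 0], [0, 0, 0], 34]]'

```text
clock: 11.62
ee_pos: [0.5251, -0.0184, 0.0071]
tool_rot: [180.0, 0.0, 90.0]
ft_force: [0.4, -0.5, -0.7]
opening: 0.0299
grip_force: 0.0
```

Run:
```python
from h import *
for n,c in(("scene",(285,235)),("top",(318,236))):
    im=manip.snapshot(n); print(blob(n,im,"lid",c,.045,30))
s=manip.read_state();print(s['ee_pos'],s['ft_force'],s['opening'])
```

```text
(array([277.6, 223.4]), array([ 0.5253, -0.0534,  0.045 ]), array([ 0.5258, -0.0529,  0.0598]))
(array([297.9, 220.7]), array([ 0.553 , -0.0256,  0.045 ]), array([ 0.5543, -0.0249,  0.1153]))
[ 0.52503091 -0.01807268  0.00710965] [-0.51507548 -0.27477399 -0.65592577] 0.030118033449847464
```

>>> arm_command --increments '[[[-0.5, -4, 0], [0, 0, 0], 34], [[0, -4, 0], [0, 0, 0], 34], [[0, -4, 0], [0, 0, 0], 34], [[0, -4, 0], [0, 0, 0], 34], [[0, -4, 0], [0, 0, 0], 34], [[0, -4, 0], [0, 0, 0], 34], [[0, -3, 0], [0, 0, 0], 34], [[0, -3, 0], [0, 0, 0], 34], [[0, -3, 0], [0, 0, 0], 34], [[0, -3, 0], [0, 0, 0], 34], [[0, -3, 0], [0, 0, 0], 34], [[0, -3, 0], [0, 0, 0], 34], [[0, -3, 0], [0, 0, 0], 34], [[0, -3, 0], [0, 0, 0], 34], [[0, -2, 0], [0, 0, 0], 34], [[0, -2, 0], [0, 0, 0], 34], [[0, -2, 0], [0, 0, 0], 34], [[0, 0, 0], [0, 0, 0], 34], [[0, 0, 0], [0, 0, 0], 34]]'

```text
clock: 14.1
ee_pos: [0.5246, -0.072, 0.0071]
tool_rot: [180.0, 0.0, 90.0]
ft_force: [0.9, -0.0, -0.2]
opening: 0.0301
grip_force: 0.0
```

Run:
```python
from h import *
im=manip.snapshot("scene"); print(blob("scene",im,"lid",(298,248),.036,30))
s=manip.read_state();print(s['ee_pos'],s['ft_force'],s['opening'])
cv2.imwrite("pics/s5.png",cv2.resize(im[180:300,230:390,::-1],None,fx=4,fy=4))
```

```text
(array([316.3, 254.3]), array([ 0.5364, -0.1426,  0.036 ]), array([0.4465, 0.1682, 1.4187]))
[ 0.5245417  -0.07199861  0.00711381] [-0.54064922 -0.48119797 -0.16284003] 0.03033193155905227
```

View pics/s5.png

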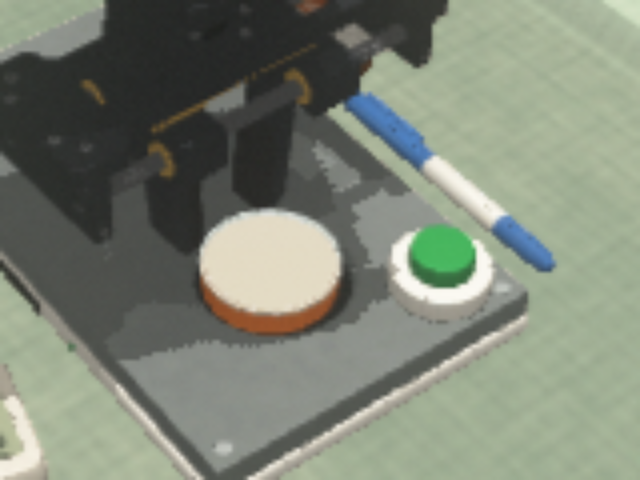

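The lid is centred near crop (270,262), with the orange side still visible at the front. I'll check whether it's fully in.

Run:
```python
from h import *
im=manip.snapshot("scene")
for z in (.036,.040,.045): print(z,blob("scene",im,"lid",(297.5,245.5),z,6))
print(blob("scene",im,"green",(340,243),.05,8))
m=im[225:275,297];print([tuple(map(int,x)) for x in im[252:270,297]])
```

```text
0.036 (array([297., 245.]), array([ 0.5247, -0.107 ,  0.036 ]), array([ 0.5252, -0.1064,  0.0598]))
0.04 (array([297., 245.]), array([ 0.5222, -0.1098,  0.04  ]), array([ 0.5227, -0.1092,  0.0594]))
0.045 (array([297., 245.]), array([ 0.5191, -0.1134,  0.045 ]), array([ 0.5196, -0.1128,  0.0589]))
(array([340.3, 241.9]), array([ 0.5763, -0.1553,  0.05  ]), array([ 0.5759, -0.1552,  0.024 ]))
[(227, 218, 195), (227, 219, 196), (227, 219, 196), (227, 218, 196), (227, 219, 195), (225, 217, 197), (146, 131, 114), (151, 86, 51), (151, 82, 44), (153, 85, 46), (153, 84, 44), (96, 64, 44), (93, 94, 89), (93, 96, 91), (137, 142, 135), (140, 144, 138), (142, 147, 140), (141, 147, 138)]
```

At lid height 36 mm the lid fits a 59.8 mm circle centred at (0.525, −0.107), so the dish is flat in the recess within about 2 mm. Now back off, lift, shut the fingers and move over the button.

>>> arm_command --increments '[[[0, 6, 0], [0, 0, 0], 34], [[0, 10, 5], [0, 0, 0], 34], [[0, 0, 25], [0, 0, 0], 34], [[0, 0, 30], [0, 0, 0], 0], [[0, 0, 28], [0, 0, 0], 0], [[10, -20, 0], [0, 0, 0], 0], [[10, -20, 0], [0, 0, 0], 0], [[11, -20, 0], [0, 0, 0], 0], [[10, -20, 0], [0, 0, 0], 0], [[10, -20, 0], [0, 0, 0], 0], [[0, 0, -5], [0, 0, 0], 0], [[0, 0, 0], [0, 0, 0], 0], [[0, 0, 0], [0, 0, 0], 0]]'

```text
clock: 15.82
ee_pos: [0.5753, -0.1551, 0.0902]
tool_rot: [-180.0, -0.0, 90.0]
ft_force: [-0.9, -0.3, 1.0]
opening: 0.0006
grip_force: 0.0
```

Run:
```python
from h import *
im=manip.snapshot("scene");s=manip.read_state();print(s['ee_pos'],s['opening'])
print(blob("scene",im,"lid",(297,245),.036,8))
cv2.imwrite("pics/s6.png",cv2.resize(im[180:300,240:400,::-1],None,fx=4,fy=4))
```

```text
[ 0.57544125 -0.15530273  0.09033338] 0.00025358049823473016
(array([297. , 244.9]), array([ 0.5249, -0.1069,  0.036 ]), array([ 0.5256, -0.1066,  0.0603]))
```

View pics/s6.png

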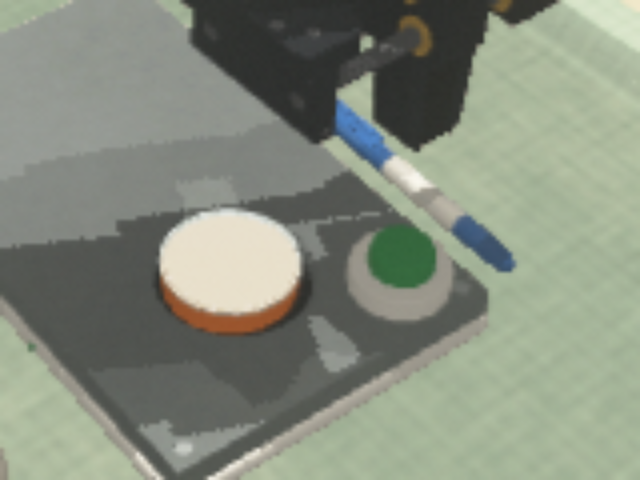

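The dish stays in the recess, and the shut fingertips at crop (420,145) are well above the button at (402,257). Descending.

>>> arm_command --increments '[[[0, 0, -15], [0, 0, 0], 0], [[0, 0, -15], [0, 0, 0], 0], [[0, 0, -12], [0, 0, 0], 0], [[0, 0, -8], [0, 0, 0], 0], [[0, 0, -5], [0, 0, 0], 0], [[0, 0, -3], [0, 0, 0], 0], [[0, 0, 0], [0, 0, 0], 0]]'

```text
clock: 16.75
ee_pos: [0.5756, -0.1561, 0.0322]
tool_rot: [180.0, 0.0, 90.0]
ft_force: [-0.1, -0.2, -1.4]
opening: 0.0004
grip_force: 0.0
```

>>> arm_command --increments '[[[0, 0, -2], [0, 0, 0], 0], [[0, 0, -2], [0, 0, 0], 0], [[0, 0, -2], [0, 0, 0], 0], [[0, 0, 0], [0, 0, 0], 0]]'

```text
clock: 17.25
ee_pos: [0.5756, -0.1561, 0.0261]
tool_rot: [180.0, -0.0, 90.0]
ft_force: [-0.6, 0.4, 1.6]
opening: 0.0008
grip_force: 0.7
```

>>> arm_command --increments '[[[0, 0, -2], [0, 0, 0], 0], [[0, 0, 0], [0, 0, 0], 0]]'

```text
clock: 17.5
ee_pos: [0.5757, -0.1561, 0.0242]
tool_rot: [180.0, 0.0, 90.0]
ft_force: [0.0, 0.5, 3.1]
opening: 0.0003
grip_force: 1.3
```

>>> arm_command --increments '[[[0, 0, -2], [0, 0, 0], 0], [[0, 0, 0], [0, 0, 0], 0]]'

```text
clock: 17.75
ee_pos: [0.5757, -0.1561, 0.0222]
tool_rot: [180.0, 0.0, 90.0]
ft_force: [-0.9, -0.0, 4.2]
opening: 0.0002
grip_force: 1.9
```

>>> arm_command --increments '[[[0, 0, -1.5], [0, 0, 0], 0], [[0, 0, 0], [0, 0, 0], 0]]'

```text
clock: 18.0
ee_pos: [0.5756, -0.1561, 0.0207]
tool_rot: [180.0, 0.0, 90.0]
ft_force: [-0.9, 0.2, 4.1]
opening: 0.0002
grip_force: 2.3
```

>>> arm_command --increments '[[[0, 0, -1], [0, 0, 0], 0], [[0, 0, 0], [0, 0, 0], 0]]'

```text
clock: 18.25
ee_pos: [0.5757, -0.1561, 0.0203]
tool_rot: [180.0, 0.0, 90.0]
ft_force: [-2.4, 0.6, 10.0]
opening: 0.0004
grip_force: 4.8
```

>>> arm_command --increments '[[[0, 0, -1], [0, 0, 0], 0], [[0, 0, 0], [0, 0, 0], 0]]'

```text
clock: 18.5
ee_pos: [0.5757, -0.1561, 0.0201]
tool_rot: [180.0, 0.0, 90.0]
ft_force: [-6.7, 2.3, 17.3]
opening: 0.0005
grip_force: 8.6
```

The button has bottomed out: the force jumped from 4 to 17 N. Releasing.

>>> arm_command --increments '[[[0, 0, 5], [0, 0, 0], 0], [[0, 0, 10], [0, 0, 0], 0], [[0, 0, 25], [0, 0, 0], 0], [[0, 0, 40], [0, 0, 0], 0], [[0, 0, 40], [0, 0, 0], 0], [[0, 0, 0], [0, 0, 0], 0], [[0, 0, 0], [0, 0, 0], 0], [[0, 0, 0], [0, 0, 0], 0]]'

```text
clock: 19.5
ee_pos: [0.575, -0.1558, 0.1372]
tool_rot: [-179.9, -0.1, 90.0]
ft_force: [-0.6, -0.5, 0.6]
opening: 0.0002
grip_force: 0.0
```

Run:
```python
from h import *
im=manip.snapshot("scene");s=manip.read_state();print(s['ee_pos'],s['ft_force'])
print(blob("scene",im,"lid",(297,245),.036,8))
print(blob("scene",im,"green",(340,243),.05,8))
print(manip.sign_off())
```

```text
[ 0.57507685 -0.15585582  0.13740528] [-0.16549412 -0.3990636  -0.25125155]
(array([297. , 244.9]), array([ 0.5248, -0.1069,  0.036 ]), array([ 0.5256, -0.1066,  0.0603]))
None
the job is handed in; nothing more can be done
None
```

The job is handed in at about 20 s (no verdict was returned): the dish lies flat in the recess about 2 mm off centre, the button was pressed to its stop and let go (its return was not confirmed in the last picture), and the arm kept clear of the bottle, marker and timer.

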